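# Tag out the stone mill and take off its cap

### The arm

A 6-joint arm with a two-finger parallel gripper is mounted at the origin on the work surface. World frame = base frame: x ahead of the robot, y to its left, z up, the work surface at z = 0. Lengths are in mm, angles in rad, forces in N, time in s.
With the tool pointing down it reaches from about 275 to 750 mm from the base axis. Payload 10.2 kg.
Tool frame: the origin (TCP) lies between the finger pads, 19 mm behind the fingertips; this is the grasp point; z points along the fingers, y is the line along which they close (so a half turn about z gives the same grasp; the last joint's range is limited). The gripper opens to 85 mm and grips with 20 to 120 N. Pads are 22 mm wide; open, the fingers measure 114 mm over their backs; the gripper's body (76 mm by 85 mm) begins 54 mm behind the grasp point. The pads swing forward as they close: fully open they stand 13 mm farther back than shut.
Start: joints at [-0.223, 0.313, 1.498, -0, 1.331, -0.223], TCP at [525.006, -0.014, 249.994] pointing down, gripper open.
Joint ranges: [-2.94, 2.94], [-0.97, 2.17], [0.19, 2.56], [-1.23, 4.37], [0.02, 3.11], [-2.88, 2.88]. Speed limits (rad/s): [2.39, 2.39, 3.01, 3.14, 3.14, 3.14].

### API

Orientations are given as a unit quaternion [w, x, y, z].
In Python, from rig import * gives the robot as it stands. The module is installed in compiled form; this text tells all that it offers.
- The arm moves only by the shell command python3 -m crank 'ROWS' [FORCE]. ROWS is JSON, a list that holds one entry, the list of rows, each a list of 7 numbers: the shift along the tool's x, y, z in units of 25 mm (1.0 is 25 mm), then the turn, a rotation vector about the tool's x, y, z in units of 8 degrees (1.0 is 8 degrees), then the finger opening in mm, from 0 to 85.4. A call has exactly 8 rows; each row shifts and turns the commanded pose from where the row before left it, along the tool's axes as they then stand; what a row does not reach is not made up. A row lasts 1/10 s, in which the tool goes at most 50 mm and 8.59 degrees, less where a joint would pass 70% of its speed; a pose out of reach is approached as far as the arm can. A call is refused whole if a number of a shift passes 1 or a number of a turn 1, either way. A call with a gripper value outside its range is refused whole. The fingers move at their own pace and stop on an object; FORCE is the grip in N (left out, the last holds). Time passes only in rows, so rows that do not move let the fingers close, or fill a call up. It gives the time, the measured TCP pose, the force, the opening and the grip force at its end, in the units of the state.
- sense(): the state, without advancing time (a new reading comes with each control period).
- capture(name): name is "scene" or "side" or "wrist"; returns the picture (480x640x3 uint8, blue, green, red); there is no depth.
- camera_model(name): a dict with "fx", "fy", "cx", "cy" (pixels), "world_from_camera" (4x4, takes a point from camera to world coordinates); the wrist camera has in their place "T_tool_cam" (4x4, takes a point from camera to tool coordinates, whose origin is the TCP and whose axes are the flange's). Camera axes: x right, y up, looking along -z (the intrinsics and any distortion apply to the point x, -y, -z); pixel columns grow to the right and rows downward; lengths in mm; the calibration is good to about 2 mm. A picture is of the moment at which its call begins: read the wrist's pose just before it. camera_model takes no time and is no camera call.
- finish_job(): hands the job in; it is judged then, once.
The state is a dict: "time_s": time; "joints": joint angles; "dq": joint speeds; "tau": joint torques, N m; "eef_pos": TCP position; "ee_rot": TCP orientation; "force": force on the tool from outside, world axes, zero at the start; "wrist_torque": the same for the moment, N m; "grip_width": opening from 0.0 (shut) to 1.0 (fully open); "grip_force": force on a finger pad.
Only numpy, scipy, OpenCV 4.12 (cv2) and the standard library are available. Lean on these libraries where they do the work, as an engineer would, in place of code of your own. Each camera call takes 0.05 s, during which the arm holds its last target. There are 200 camera calls.

### The job

The bakery's stone mill is to be opened for cleaning: first take the sprung sign clip off the wall of the bread crate, clip it well down on the middle of the mill's upright start lever without switching the lever over, and let go of it. Then unscrew the round cap in the middle of the mill's stone: nobody knows whether its thread is right- or left-handed, so try it one way and, if it will not turn, the other, until it comes free. Lift the cap straight off and finish still holding it in the gripper over the mill, at least 6 cm above its seat, with the clip still on the lever; drop nothing and leave everything else on the table alone.

Things in the scene. Friction and masses are not known exactly. Their poses are not given: they have to be found in the camera images.
- mill: tabletop stone mill, hopper off, fixed. Beech base 200 (x) by 310 (y) by 100 mm; origin on the table under the stone's axis; z up, -x the front with a steel chute (150 mm out), +y its left. Steel stone chamber 170 mm across, top at z 150. Grey control box 110 (x) by 86 (y) mm, top at z 200, centred at y +150; the start lever stands on it
- seat (a point): seat of the cap, on the stone's axis at z 160 mm of the mill (a hub 60 mm across); axes as the mill's. A threaded neck 39 mm across stands 19 mm up from it inside the cap
- lever_top (a point): middle of the top edge of the start lever, at x 0, y 150, z 258 mm of the mill, axes as the mill's. The lever is an upright black paddle on the control box: 8 mm thick (y), 30 mm wide (x), 58 mm of it above the box
- lever (a joint): start lever: 0 rad upright (off); it tips towards the mill's +x (0.7 rad: on) against friction of about 6 N at its top. It must stay below 0.35
- cap: round knurled steel cap on the stone's axis, 52 mm across, 30 tall, about 240 g. Origin at the centre of its underside, z up. At the start it is tight and its x axis (dark line across its top) lies along the mill's x. Grip it across with about 60 N, TCP some 20 mm above the underside
- cap_top (a point): centre of the cap's top. Its thread is a coarse jar thread, right-handed (frees anticlockwise from above) or left-handed (frees clockwise), unmarked, differs from run to run. The wrong way it stops dead within 10 degrees; the right way it turns easily without rising and lifts straight off once turned 50 to 130 degrees; before that the thread holds it down
- clip: steel spring clip like a clothes peg, 75 mm tall, 22 mm wide (x), 60 g, with a blank white sign 46 by 34 mm outside its +y jaw. z from jaw tips up to wings; y is the line along which it opens; origin midway between the jaw tips, on the sign's half (tilts 0.2 rad when fully open). It starts upright on the top edge of the crate's near wall. Squeezing the wings opens the jaws
- clip_pin (a point): the clip's hinge pin, 34 mm above the jaw tips, 41 below the wing tops, midway between the halves. On an 8 mm edge the wings are 35 mm over the outside at the top, 18 at the pin. Fully squeezed (about 25 N, then a hard stop; 40 N holds well) the wings are parallel, 18 mm over all, jaw tips 21 mm apart. It starts 8 mm above the wall's edge; on the lever aim for the same
- clip_jaw (a joint): opening of the clip: 0 rad on an 8 mm edge, 0.40 rad fully squeezed open; the spring presses it shut
- crate: slatted wooden bread crate, fixed, 200 (x) by 260 (y) mm, 85 mm tall; the wall with the clip is the one at -x (its mid-plane at x = -96 mm), 8 mm thick with a straight level top edge at z = 85 mm. Origin under its centre
- bun: bystander: seeded bread roll 86 mm across, 50 tall, in the crate; origin under its centre
- bagel: bystander: bread ring 96 mm across, 32 tall, in the crate; origin under its centre
- hopper: bystander: the mill's steel hopper upside down, 176 mm across at the foot, 140 tall; origin under its centre
- brush: bystander: flat bench brush with wooden handle, about 200 mm long, lying along its x; origin under its middle
- seeds: bystander: jar 72 mm across, 110 tall; origin under its centre
- pin: bystander: rolling pin 350 mm long along its x, 50 mm thick; origin under its middle
- scraper: bystander: steel dough scraper, 130 mm wide (y), 10 mm high; origin under it
- mug: bystander: white mug 80 mm across, 90 tall; origin under its centre
Things that resemble listed ones, but are neither listed nor needed, are in the scene too. Leave any yellow look-alike of the clip alone.

How it is judged (in metres and radians):
On the way, in this order (a step that is already met when the one before it is completed fails the run):
1. the clip is closed on the start lever and let go of (z of clip_pin in the frame of lever_top between -0.002 and 0.024 m and y of clip_pin in the frame of lever_top between -0.006 and 0.006 m and x of clip_pin in the frame of lever_top between -0.016 and 0.016 m and contact force between clip and mill above 2 N and contact force between clip and the fingers below 0.3 N), for 0.3 s.
2. the cap, still down on its seat, has been turned at least 40 degrees either way (angle between the x axis of cap and the x axis of mill, either way round above 0.7 rad and z of cap in the frame of mill below 0.168 m and horizontal distance between cap and mill below 0.008 m), for 0.1 s.
At the end, for the whole second after the job is handed in: cap held still in the fingers, underside over 50 mm above its seat, within 100 mm sideways of the stone's axis, touching neither mill nor clip; clip shut on the lever and let go: pin under 24 mm above the lever's edge, within 16 mm along and 6 mm across it; lever off (all of step 1 and z of cap in the frame of mill above 0.21 m and horizontal distance between cap and mill below 0.1 m and contact force between cap and the fingers above 2 N and contact force between cap and mill below 0.2 N and contact force between cap and clip below 0.2 N and linear speed of cap below 0.03 m/s and value of joint lever below 0.35 rad); the arm keeps its last pose, push and grip.
It fails at once if the start lever is pushed over by more than 0.35 rad (mill switched on) (value of joint lever above 0.35 rad).
It fails at once if the cap is dropped beside the mill's stone (height (world z) of cap below 0.14 m).
It fails at once if the clip is dropped (below 25 mm) (height (world z) of clip_pin below 0.025 m).
It fails at once if a bystander is moved by more than 40 mm (distance of any of bun, bagel, hopper, brush, seeds, pin, scraper, mug from where it was at the start of the episode above 0.04 m).
It also fails if it takes over 54 s, if anything falls off the work surface, if the arm or the gripper's body presses on something with over 40 N, if the wrist force passes 120 N, or if a joint passes its speed limit or range.

## Working session

There is one attempt and no reset: what is moved stays moved. The work goes in short steps, Python scripts to look and compute and a shell command to move; the robot and the scene stay as the last step left them, time stands still between calls to the robot, and variables do not carry over. Pictures are saved under pics/ and viewed, at most 10 in all, crops included, and the job is handed in when it is done.

```bash
mkdir -p pics; python3 - <<'E'
from rig import *
import cv2,numpy as np
s=sense();print(s)
a=capture("scene");b=capture("side");c=capture("wrist")
for n,i in zip(("scene","side","wrist"),(a,b,c)):
    cv2.imwrite(f"pics/{n}0.png",i)
    m=camera_model(n);print(n,{k:(np.round(v,3).tolist() if not isinstance(v,str) else v) for k,v in m.items()})
E
```

```text
{'time_s': 0.0, 'joints': array([-2.23383728e-01,  3.13463243e-01,  1.49839529e+00, -1.52025698e-05,
        1.33099704e+00, -2.23387282e-01]), 'dq': array([ 0.00053616, -0.00043795,  0.0032387 , -0.00026265,  0.00056864,
       -0.00150782]), 'tau': array([-5.78409599e-04, -4.12261176e+01, -2.59742296e+01, -3.58453699e-04,
        4.11797926e-03, -1.23038126e-05]), 'eef_pos': array([5.24782213e+02, 4.22700321e-02, 2.49444014e+02]), 'ee_rot': array([-5.30398188e-04,  7.07104104e-01,  7.07109177e-01, -3.42746512e-04]), 'force': array([ 0.36896398, -0.30399674, -0.31759056]), 'wrist_torque': array([-0.04463079,  0.06546501, -0.00461691]), 'grip_force': 0.0, 'grip_width': 0.998307291088628}
scene {'fx': 610.035, 'fy': 610.035, 'cx': 317.95, 'cy': 242.691, 'world_from_camera': [[-0.543, -0.621, 0.565, 1558.408], [0.84, -0.415, 0.349, 644.135], [0.018, 0.664, 0.747, 1604.187], [0.0, 0.0, 0.0, 1.0]]}
side {'fx': 531.53, 'fy': 531.53, 'cx': 315.398, 'cy': 240.321, 'world_from_camera': [[-0.998, 0.054, -0.043, 405.027], [-0.068, -0.687, 0.723, 1041.393], [0.009, 0.725, 0.689, 1179.285], [0.0, 0.0, 0.0, 1.0]]}
wrist {'fx': 421.312, 'fy': 421.312, 'cx': 316.566, 'cy': 244.808, 'T_tool_cam': [[-0.0, 0.958, 0.288, 73.89], [1.0, 0.0, 0.001, -0.802], [0.001, 0.288, -0.958, -123.707], [0.0, 0.0, 0.0, 1.0]]}
```

View pics/scene0.png

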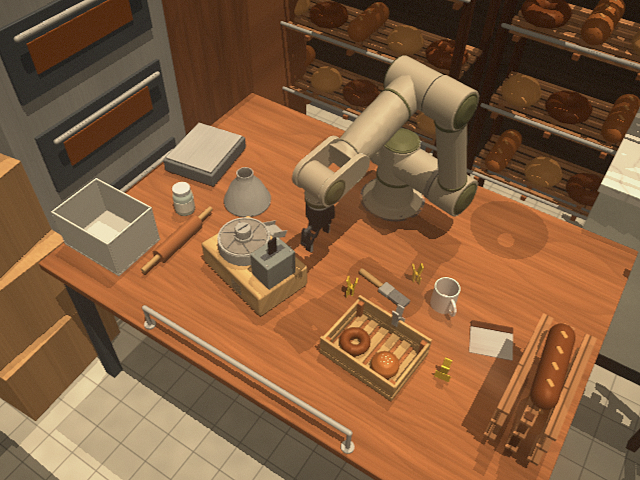

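View pics/side0.png

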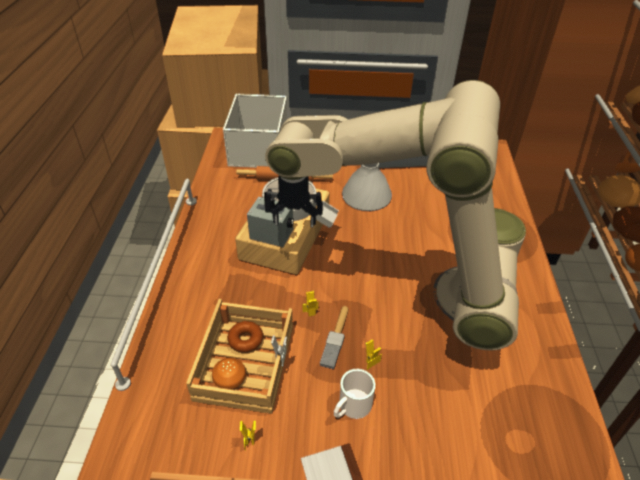

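View pics/wrist0.png

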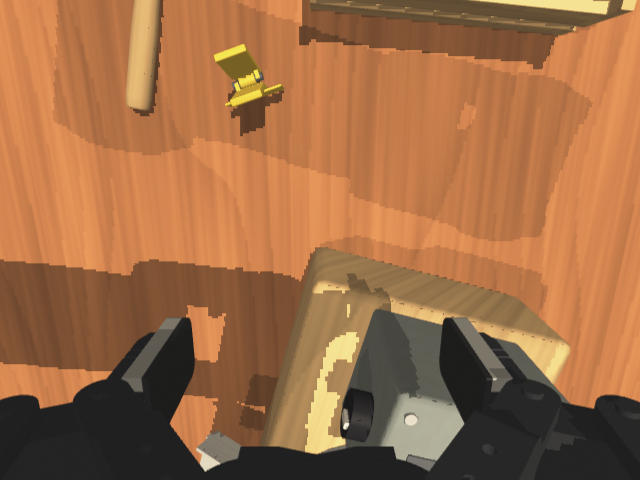

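Scene: mill at about (250,260), with the lever at (272,243). The crate is at (375,345), with the grey clip at (397,313), also seen in the side view at (278,345). There are three yellow decoys.

```bash
cat >h.py <<'E'
from rig import *
import cv2,numpy as np
from scipy.spatial.transform import Rotation as R
def cam(n,s=None):
    m=camera_model(n)
    K=(m["fx"],m["fy"],m["cx"],m["cy"])
    if n!="wrist": return K,np.array(m["world_from_camera"])
    s=s or sense();T=np.eye(4);w,x,y,z=s["ee_rot"]
    T[:3,:3]=R.from_quat([x,y,z,w]).as_matrix();T[:3,3]=s["eef_pos"]
    return K,T@np.array(m["T_tool_cam"])
def ray(n,uv,s=None):
    (fx,fy,cx,cy),T=cam(n,s)
    d=T[:3,:3]@np.array([(uv[0]-cx)/fx,-(uv[1]-cy)/fy,-1]);return T[:3,3],d/np.linalg.norm(d)
def onz(n,uv,z,s=None):
    o,d=ray(n,uv,s);return o+d*(z-o[2])/d[2]
def tri(r1,r2):
    (o1,d1),(o2,d2)=r1,r2
    A=np.stack([d1,-d2],1);t=np.linalg.lstsq(A,o2-o1,rcond=None)[0]
    p,q=o1+d1*t[0],o2+d2*t[1];return (p+q)/2,np.linalg.norm(p-q)
def proj(n,P,s=None):
    (fx,fy,cx,cy),T=cam(n,s);p=np.linalg.inv(T)@np.append(P,1)
    return cx-fx*p[0]/p[2],cy+fy*p[1]/p[2]
E
python3 - <<'E'
from h import *
np.set_printoptions(precision=1,suppress=True)
for n,uv,z in [("scene",(365,298),85),("scene",(319,345),85),("scene",(430,348),85),("scene",(390,393),85),("scene",(397,312),93),("side",(278,345),93),("side",(293,310),85),("side",(220,302),85),("side",(270,407),85),
 ("scene",(272,243),258),("scene",(242,228),190),("scene",(350,290),20),("scene",(417,272),20)]:
    print(n,uv,onz(n,uv,z))
a=cv2.imread("pics/scene0.png")[200:360,190:470];b=cv2.imread("pics/side0.png")[170:420,180:400]
a=cv2.resize(a,None,fx=2.8,fy=2.8,interpolation=2);cv2.imwrite("pics/sc1.png",a)
E
```

```text
scene (365, 298) [520.2 178.8  85. ]
scene (319, 345) [740.8 151.9  85. ]
scene (430, 348) [571.6 425.9  85. ]
scene (390, 393) [762.1 397.1  85. ]
scene (397, 312) [517.5 288.1  93. ]
side (278, 345) [539.4 280.3  93. ]
side (293, 310) [514.3 162.   85. ]
side (220, 302) [710.3 149.7  85. ]
side (270, 407) [538.3 442.3  85. ]
scene (272, 243) [616.1 -97.2 258. ]
scene (242, 228) [ 569.7 -250.4  190. ]
scene (350, 290) [474.8 102.   20. ]
scene (417, 272) [285.7 250.2  20. ]
```

View pics/sc1.png

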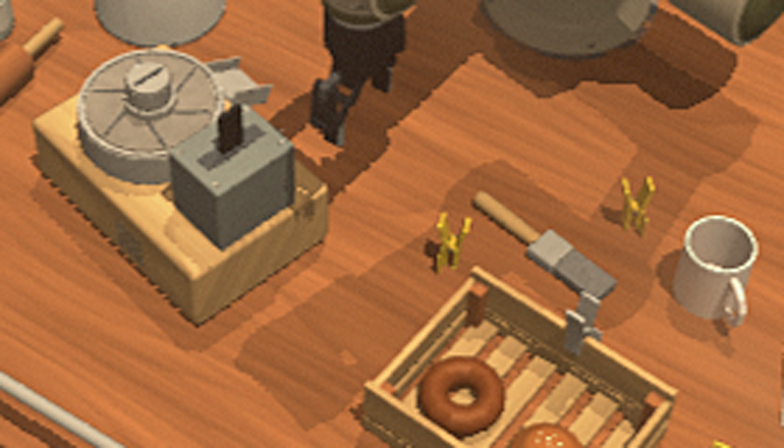

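```bash
python3 -m crank '[[[1,0,0,0,0,0,85],[1,0,0,0,0,0,85],[1,0,0,0,0,0,85],[1,0,0,0,0,0,85],[1,0,0,0,0,0,85],[1,0,0,0,0,0,85],[1,0,0,0,0,0,85],[1,0,0,0,0,0,85]]]' 40
python3 - <<'E'
from h import *
s=sense();print(s["time_s"],s["eef_pos"],s["ee_rot"],s["dq"].round(2));i=capture("wrist");cv2.imwrite("pics/w1.png",i)
E
```

```text
time_s: 0.95
eef_pos: [524.8, 201.0, 249.7]
ee_rot: [-0.0, 0.707, 0.707, -0.0]
force: [0.6, 0.1, -0.6]
grip_width: 0.993
grip_force: 0.0
0.95 [524.80303593 201.01532981 249.74390132] [-1.63494537e-04  7.07100462e-01  7.07113048e-01 -2.17911812e-04] [ 0.45  0.19 -0.27  0.    0.08  0.45]
```

View pics/w1.png

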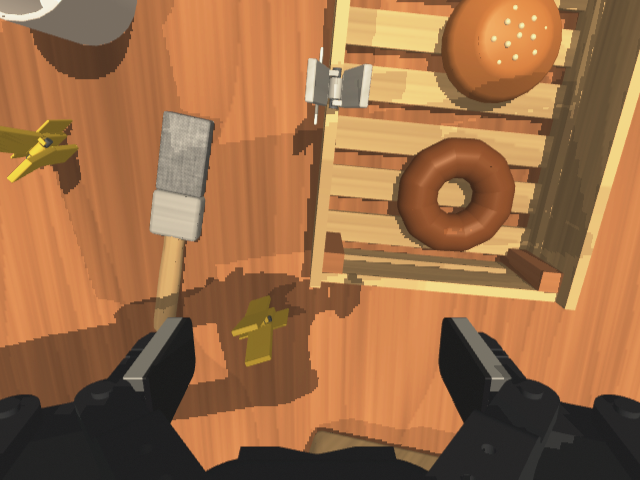

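The clip is at about (337,84) on the wall edge, which runs from (341,5) to (317,285). The white sign is on the left, facing −x, and the wings are at x≈310 and 370.

```bash
python3 - <<'E'
from h import *
np.set_printoptions(precision=1,suppress=True)
s=dict(eef_pos=np.array([524.803,201.015,249.744]),ee_rot=np.array([-1.6e-4,.7071,.7071,-2e-4]))
i=cv2.imread("pics/w1.png")
hsv=cv2.cvtColor(i,cv2.COLOR_BGR2HSV)
# wall top: bright pale yellow, scan rows
L=[];
for v in list(range(6,45,4))+list(range(130,280,6)):
    r=hsv[v,300:360];m=np.where((r[:,2]>185)&(r[:,1]>60)&(r[:,1]<150)&(r[:,0]>15))[0]
    if len(m):
        k=np.split(m,np.where(np.diff(m)>2)[0]+1)[0];L.append((v,300+k[0],300+k[-1]))
print(L[::3])
mid=np.array([onz("wrist",((a+b)/2+.5,v),85,s)[:2] for v,a,b in L])
w=[np.linalg.norm(onz("wrist",(a,v),85,s)-onz("wrist",(b+1,v),85,s)) for v,a,b in L];print(np.median(w),w)
ok=abs(np.array(w)-8.5)<2.5
vx,vy,x0,y0=cv2.fitLine(mid[ok].astype(np.float32),cv2.DIST_HUBER,0,.01,.01).ravel()
print("dir",vx,vy,"yaw from y",np.degrees(np.arctan2(-vx,vy)),x0,y0)
g=(hsv[...,1]<40)&(hsv[...,2]>60);g[:,:295]=0;g[:,380:]=0;g[:40]=0;g[130:]=0
ys,xs=np.where(g);print(xs.min(),xs.max(),ys.min(),ys.max())
pp=onz("wrist",(336,86),93,s);print("pin",pp, "wall x at y",x0+(pp[1]-y0)*vx/vy)
for uv,z in [((309,80),134),((371,86),134),((312,60),134),((307,103),134),((371,65),134),((369,107),134),((330,70),93),((342,70),93),((330,104),93),((342,104),93)]: print(uv,onz("wrist",uv,z,s))
cv2.imwrite("pics/c1.png",cv2.resize(i[40:140,290:400],None,fx=5,fy=5,interpolation=0))
E
```

```text
[(6, np.int64(336), np.int64(350)), (18, np.int64(335), np.int64(359)), (30, np.int64(334), np.int64(359)), (42, np.int64(333), np.int64(359)), (142, np.int64(324), np.int64(359)), (160, np.int64(322), np.int64(333)), (178, np.int64(320), np.int64(359)), (196, np.int64(318), np.int64(329)), (214, np.int64(317), np.int64(359)), (232, np.int64(315), np.int64(325)), (250, np.int64(313), np.int64(323)), (268, np.int64(312), np.int64(321))]
15.418976667454775 [np.float64(9.161390866012953), np.float64(14.69369000463013), np.float64(14.729675683230765), np.float64(15.381121909866717), np.float64(15.418976667454775), np.float64(15.457018216221229), np.float64(16.115100712647166), np.float64(16.155057000372096), np.float64(16.818149630811696), np.float64(16.86005700798405), np.float64(23.123758156832828), np.float64(23.878935521843804), np.float64(23.974119496098393), np.float64(8.02395350299211), np.float64(8.056243693037839), np.float64(8.08874804076941), np.float64(23.009625174394564), np.float64(26.500356224662536), np.float64(27.29092988895708), np.float64(27.402838322763657), np.float6
[... 195 characters left out ...]
29593855024), np.float64(7.79229676267603), np.float64(7.825525790163758), np.float64(7.858991259823916), np.float64(7.892792777383636), np.float64(7.926837304965318), np.float64(7.961226236049017), np.float64(7.26899083170565), np.float64(26.280746310267244)]
dir 0.09494153 0.99548286 yaw from y -5.447954 529.32007 227.60808
306 371 48 123
pin [535.9 294.2  93. ] wall x at y 535.6683710959868
(309, 80) [519.8 294.4 134. ]
(371, 86) [552.8 291.3 134. ]
(312, 60) [521.4 304.1 134. ]
(307, 103) [518.6 282.8 134. ]
(371, 65) [552.4 301.7 134. ]
(369, 107) [552.1 280.7 134. ]
(330, 70) [532.  303.4  93. ]
(342, 70) [539.4 303.4  93. ]
(330, 104) [532.2 283.5  93. ]
(342, 104) [539.8 283.5  93. ]
```

View pics/c1.png

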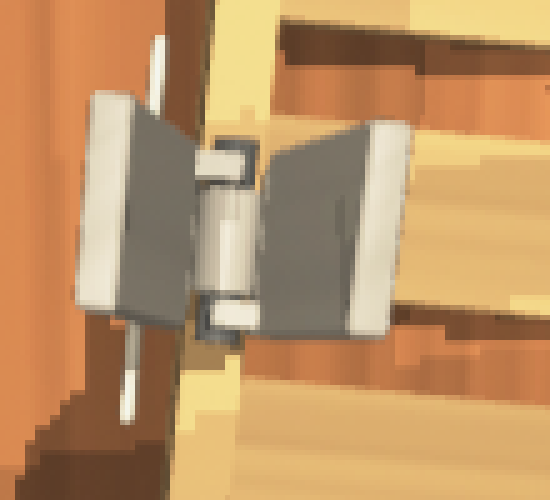

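```bash
python3 -m crank '[[[0.92,0.11,0,0,0,0,60],[0.92,0.11,0,0,0,0,60],[0.92,0.11,0,0,0,0,60],[0.92,0.11,0,0,0,0,60],[0,0,0.5,0,0,0.68,60],[0,0,0.5,0,0,0,60],[0,0,0,0,0,0,60],[0,0,0,0,0,0,60]]]' 40
python3 - <<'E'
from h import *
s=sense();print(s["eef_pos"],R.from_quat(np.roll(s["ee_rot"],-1)).as_matrix().round(3)[:,1],s["dq"].round(2));i=capture("wrist");cv2.imwrite("pics/w2.png",i)
hsv=cv2.cvtColor(i,cv2.COLOR_BGR2HSV)
for z in (93,134): print(z,proj("wrist",[536,293,z],s))
cv2.imwrite("pics/c2.png",cv2.resize(i[200:440,200:440],None,fx=2.4,fy=2.4,interpolation=0))
E
```

```text
time_s: 1.8
eef_pos: [536.1, 291.5, 224.9]
ee_rot: [-0.0, 0.74, 0.673, -0.0]
force: [-0.8, -0.5, 0.4]
grip_width: 0.702
grip_force: 0.0
[536.06022746 291.50223397 224.94548261] [ 0.996 -0.094 -0.   ] [ 0.   -0.01 -0.02  0.    0.    0.01]
93 (np.float64(318.0566233186165), np.float64(237.93313788616808))
134 (np.float64(318.20829578783804), np.float64(258.7179290375157))
```

View pics/c2.png

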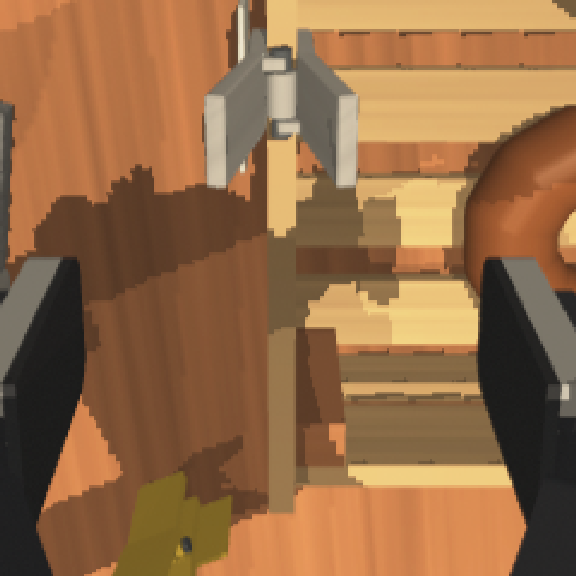

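Pin at (317.5,238), which agrees with the prediction. Descending and squeezing.

```bash
python3 -m crank '[[[0.06,0,1,0,0,0,60],[0,0,1,0,0,0,60],[0,0,1,0,0,0,60],[0,0,0.8,0,0,0,60],[0,0,0.4,0,0,0,60],[0,0,0,0,0,0,30],[0,0,0,0,0,0,0],[0,0,0,0,0,0,0]]]' 45
python3 -m crank '[[[0,0,0,0,0,0,0],[0,0,0,0,0,0,0],[0,0,0,0,0,0,0],[0,0,0,0,0,0,0],[0,0,0,0,0,0,0],[0,0,0,0,0,0,0],[0,0,0,0,0,0,0],[0,0,0,0,0,0,0]]]'
```

```text
time_s: 2.65
eef_pos: [536.7, 293.6, 121.3]
ee_rot: [0.0, 0.74, 0.673, 0.001]
force: [0.4, -0.1, -1.1]
grip_width: 0.202
grip_force: 23.7
time_s: 3.45
eef_pos: [536.6, 293.6, 121.0]
ee_rot: [0.0, 0.74, 0.673, 0.001]
force: [-0.2, -0.3, 6.1]
grip_width: 0.196
grip_force: 51.2
```

```bash
python3 -m crank '[[[0,0,-0.6,0,0,0,0],[0,0,-1,0,0,0,0],[0,0,-1,0,0,-0.8,0],[0,0,-1,0,0,-1,0],[0,0,-1,0,0,-1,0],[0,0,-1,0,0,-1,0],[0,0,-1,0,0,-1,0],[0,0,-1,0,0,-1,0]]]'
python3 -m crank '[[[0,0,-0.6,0,0,-1,0],[0,0,-0.5,0,0,-1,0],[0,0,-0.4,0,0,-1,0],[0,0,0,0,0,-1,0],[-0.6,-1,0,0,0,0,0],[-0.6,-1,0,0,0,0,0],[-0.6,-1,0,0,0,0,0],[-0.6,-1,0,0,0,0,0]]]'
python3 - <<'E'
from h import *
s=sense();print(R.from_quat(np.roll(s["ee_rot"],-1)).as_matrix().round(3)[:,:2].T,s["joints"].round(2))
E
```

```text
time_s: 4.25
eef_pos: [535.9, 293.4, 310.8]
ee_rot: [-0.0, 0.412, 0.911, -0.0]
force: [-0.1, 0.7, -0.8]
grip_width: 0.195
grip_force: 50.5
time_s: 5.05
eef_pos: [564.2, 179.2, 347.2]
ee_rot: [-0.0, 0.148, 0.989, -0.0]
force: [0.1, -0.1, 0.2]
grip_width: 0.196
grip_force: 50.5
[[-0.956  0.293  0.001]
 [ 0.293  0.956 -0.   ]] [ 0.11  0.43  1.09 -0.    1.63 -1.16]
```

```bash
python3 -m crank '[[[-0.65,-1,0,0,0,0,0],[-0.65,-1,0,0,0,0,0],[-0.65,-1,0,0,0,0,0],[-0.65,-1,0,0,0,0,0],[-0.65,-1,0,0,0,0,0],[-0.65,-1,0,0,0,0,0],[-0.65,-1,0,0,0,0,0],[-0.65,-1,0,0,0,0,0]]]'
python3 -m crank '[[[-0.6,-1,0,0,0,0,0],[-0.6,-1,0,0,0,0,0],[-0.6,-0.5,0,0,0,0,0],[0,0,0,0,0,0,0],[0,0,0,0,0,0,0],[0,0,0,0,0,0,0],[0,0,0,0,0,0,0],[0,0,0,0,0,0,0]]]'
python3 - <<'E'
from h import *
s=sense();print(s["eef_pos"],s["ee_rot"],s["dq"].round(2));i=capture("wrist");cv2.imwrite("pics/w3.png",i)
E
```

```text
time_s: 5.85
eef_pos: [630.0, -50.2, 347.2]
ee_rot: [-0.0, 0.148, 0.989, 0.0]
force: [-0.3, -0.7, -0.4]
grip_width: 0.195
grip_force: 50.5
time_s: 6.65
eef_pos: [654.5, -121.3, 347.8]
ee_rot: [0.0, 0.148, 0.989, -0.0]
force: [-0.4, 0.7, -0.0]
grip_width: 0.196
grip_force: 50.5
[ 654.47200894 -121.28756207  347.84526587] [ 1.72068339e-04  1.47763381e-01  9.89022726e-01 -3.14083645e-05] [-0.  0. -0. -0. -0. -0.]
```

View pics/w3.png

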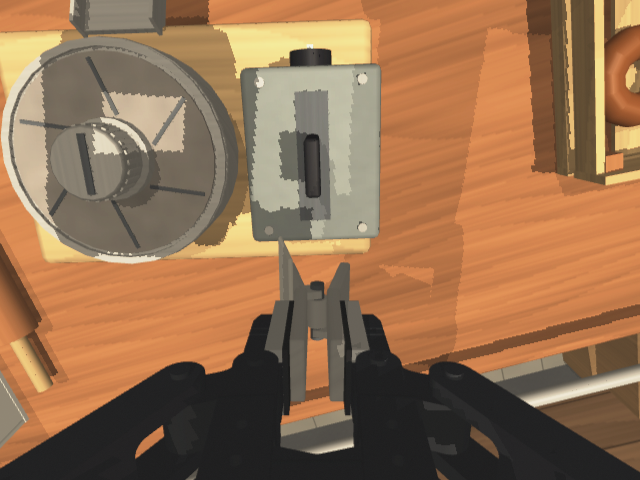

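The lever is at (312,165), the cap top at about (86,163) with its line vertical, and the held clip at (317,300). Zooming in on the lever and cap.

```bash
python3 - <<'E'
from h import *
i=cv2.imread("pics/w3.png")
i=cv2.convertScaleAbs(i,alpha=1.6,beta=20)
a=cv2.resize(i[120:210,280:345],None,fx=6,fy=6,interpolation=0)
b=cv2.resize(i[110:210,40:160],None,fx=3.2,fy=3.2,interpolation=0)
c=np.zeros((540,390+384,3),np.uint8);c[:,:390]=a;c[:320,390:]=b
cv2.imwrite("pics/c3.png",c)
E
```

```text
(no output)
```

View pics/c3.png

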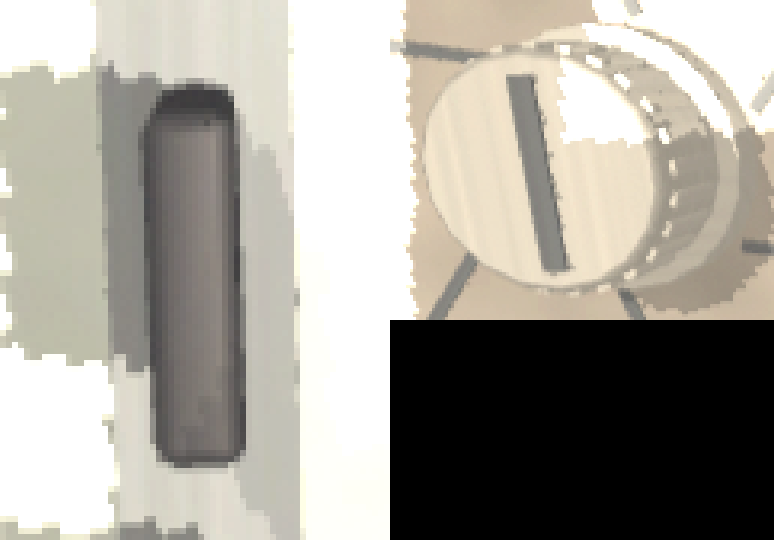

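```bash
python3 - <<'E'
from h import *
np.set_printoptions(precision=1,suppress=True)
s=dict(eef_pos=np.array([654.472,-121.288,347.845]),ee_rot=np.array([1.7e-4,.147763,.989023,-3e-5]))
W=lambda u,v,z:onz("wrist",(u,v),z,s)
lv=W(313.0,168.2,258);cp=W(87.2,163.1,190)
print("lever",lv,"cap",cp,np.linalg.norm((lv-cp)[:2]))
ang=lambda a,b:np.degrees(np.arctan2(*(b-a)[[1,0]]))
print("yaw from centres (y dir)",ang(cp,lv))
print("lever edge (x dir)",ang(W(305,139.7,258),W(306.2,195,258)),ang(W(319.7,139.7,258),W(321,195,258)))
print("cap line",ang(W(80.6,133.4,190),W(92.2,194.4,190)))
print("box far edge",ang(W(245,69,200),W(378,65,200)),"near",ang(W(255,240,200),W(378,237,200)))
print("lever len",np.linalg.norm(W(309,138.7,258)-W(313,197.5,258)),np.linalg.norm(W(305,165,258)-W(320,165,258)))
print("tool y yaw",ang(np.zeros(3),R.from_quat(np.roll(s["ee_rot"],-1)).as_matrix()[:,1]))
# screws
for uv in [(260,80),(362,79),(362,227),(268,230)]:print(W(*uv,202))
print("mean screws",np.mean([W(*uv,202) for uv in [(260,80),(362,79),(362,227),(268,230)]],0))
# triangulate with fixed cameras from scene0
print("held pin seen z",[W(317.5,u,347.8-28) for u in (290,)])
E
```

```text
lever [ 605.8 -108.1  258. ] cap [ 566.3 -252.   190. ] 149.28147194744625
yaw from centres (y dir) 74.65177715205617
lever edge (x dir) -16.19509972922525 -15.511718219569651
cap line -15.021474727040475
box far edge 74.58454942090638 near 74.40660039871756
lever len 29.286785366370104 7.511008333949315
tool y yaw 73.00538069375158
[ 552.6 -125.2  202. ]
[569.9 -66.7 202. ]
[658.  -90.7 202. ]
[ 641.7 -150.7  202. ]
mean screws [ 605.6 -108.3  202. ]
held pin seen z [array([ 644.5, -117.8,  319.8])]
```

```bash
python3 -m crank '[[[0,0,0,0,0,-0.2,0],[0.5,0,0,0,0,0,0],[0.5,0,0,0,0,0,0],[0.5,0,0,0,0,0,0],[0.52,0,0,0,0,0,0],[0,0,0,0,0,0,0],[0,0,0,0,0,0,0],[0,0,0,0,0,0,0]]]'
python3 - <<'E'
from h import *
s=sense();print(s["eef_pos"],R.from_quat(np.roll(s["ee_rot"],-1)).as_matrix().round(3)[:,1])
p=s["eef_pos"];M=R.from_quat(np.roll(s["ee_rot"],-1)).as_matrix()
print("to go tool mm",M.T@(np.array([605.8,-108.1,294])-p))
i=capture("wrist");cv2.imwrite("pics/w4.png",i)
cv2.imwrite("pics/c4.png",cv2.resize(i[200:400,220:420],None,fx=2.8,fy=2.8,interpolation=0))
E
```

```text
time_s: 7.5
eef_pos: [606.4, -108.7, 347.3]
ee_rot: [-0.0, 0.134, 0.991, 0.0]
force: [-0.1, -0.1, 0.4]
grip_width: 0.191
grip_force: 50.5
[ 606.36700618 -108.69998774  347.25710111] [0.266 0.964 0.   ]
to go tool mm [ 0.70001641  0.4256356  53.25719774]
```

View pics/c4.png

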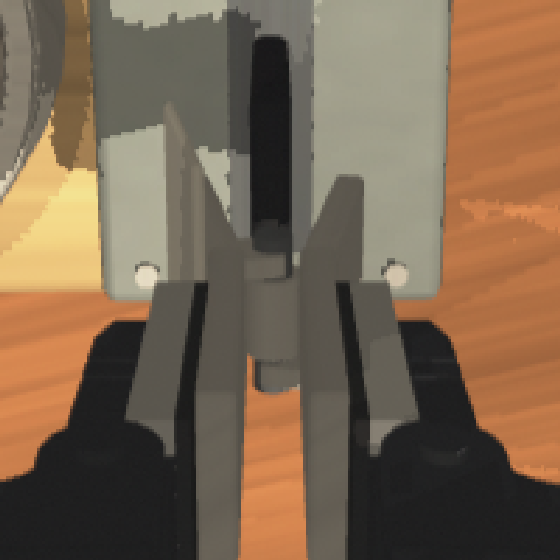

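The lever (x≈270) sits midway between the open jaws (hinge at 272), so I can go down.

```bash
python3 -m crank '[[[0.02,0.01,0.5,0,0,0,0],[0,0,0.5,0,0,0,0],[0,0,0.4,0,0,0,0],[0,0,0.3,0,0,0,0],[0,0,0.25,0,0,0,0],[0,0,0.15,0,0,0,0],[0,0,0,0,0,0,0],[0,0,0,0,0,0,0]]]'
```

```text
time_s: 8.35
eef_pos: [605.6, -108.2, 295.4]
ee_rot: [0.0, 0.134, 0.991, -0.0]
force: [0.8, -0.2, -1.9]
grip_width: 0.194
grip_force: 50.5
```

```bash
python3 -m crank '[[[0,0,0.06,0,0,0,0],[0,0,0,0,0,0,22],[0,0,0,0,0,0,28],[0,0,0,0,0,0,34],[0,0,0,0,0,0,42],[0,0,0,0,0,0,52],[0,0,0,0,0,0,60],[0,0,0,0,0,0,60]]]'
python3 - <<'E'
from h import *
i=capture("wrist");cv2.imwrite("pics/w5.png",i);j=capture("scene");
a=cv2.resize(i[120:440,160:480],None,fx=1.25,fy=1.25);b=cv2.resize(j[200:300,220:320],(400,400),interpolation=2)
cv2.imwrite("pics/c5.png",np.hstack([a,b]))
E
```

```text
time_s: 9.15
eef_pos: [605.5, -108.1, 293.6]
ee_rot: [0.0, 0.134, 0.991, 0.0]
force: [-0.1, -0.5, -0.6]
grip_width: 0.705
grip_force: 0.0
```

View pics/c5.png

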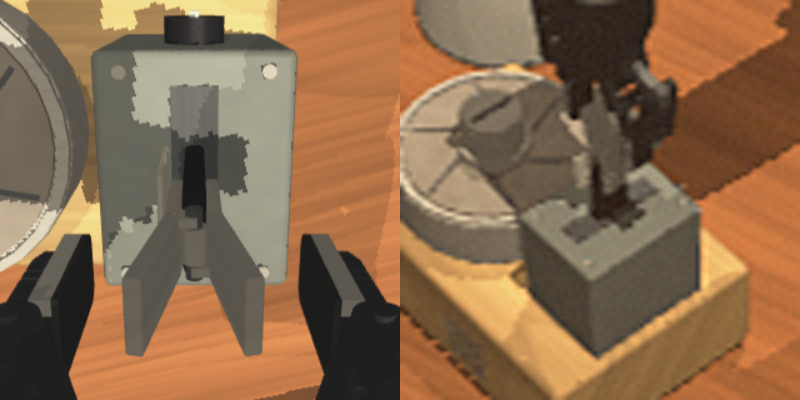

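The clip is seated upright on the lever and the fingers are clear. Moving to the cap.

```bash
python3 -m crank '[[[0,0,-0.5,0,0,0,60],[0,0,-0.8,0,0,0,60],[0,0,-0.9,0,0,0,60],[0,-1,0,0,0,0,84],[0,-1,0,0,0,0,84],[0,-1,0,0,0,0,84],[0,-1,0,0,0,0,84],[0,-1,0,0,0,0,84]]]' 60
python3 -m crank '[[[0,-0.97,0,0,0,0,84],[0,0,0.5,0,0,1,84],[0,0,0.5,0,0,1,84],[0,0,0.5,0,0,1,84],[0,0,0.5,0,0,1,84],[0,0,0,0,0,1,84],[0,0,0,0,0,1,84],[0,0,0,0,0,1,84]]]'
python3 -m crank '[[[0,0,0,0,0,1,84],[0,0,0,0,0,0,84],[0,0,0,0,0,0,84],[0,0,0,0,0,0,84],[0,0,0,0,0,0,84],[0,0,0,0,0,0,84],[0,0,0,0,0,0,84],[0,0,0,0,0,0,84]]]'
python3 - <<'E'
from h import *
s=sense();p=s["eef_pos"];M=R.from_quat(np.roll(s["ee_rot"],-1)).as_matrix()
print(M.round(3)[:,1],s["joints"].round(2),"to go",M.T@(np.array([566.3,-252,180])-p))
i=capture("wrist");cv2.imwrite("pics/w6.png",i);print(proj("wrist",[566.3,-252,190],s))
g=cv2.medianBlur(cv2.cvtColor(i,cv2.COLOR_BGR2GRAY),5)
c=cv2.HoughCircles(g,cv2.HOUGH_GRADIENT,1.2,30,param1=80,param2=25,minRadius=30,maxRadius=80);print(c)
E
```

```text
time_s: 10.05
eef_pos: [571.9, -229.6, 349.6]
ee_rot: [0.0, 0.134, 0.991, -0.0]
force: [0.8, 0.1, -0.3]
grip_width: 0.981
grip_force: 0.0
time_s: 10.85
eef_pos: [565.9, -252.1, 299.5]
ee_rot: [0.0, 0.586, 0.81, 0.0]
force: [0.2, -0.3, 0.9]
grip_width: 0.981
grip_force: 0.0
time_s: 11.65
eef_pos: [565.8, -252.0, 298.5]
ee_rot: [-0.0, 0.639, 0.769, -0.0]
force: [-0.9, 0.4, 0.4]
grip_width: 0.984
grip_force: 0.0
[ 0.983  0.184 -0.   ] [-0.61  0.5   1.1  -0.    1.54 -0.79] to go [-8.93538796e-02  5.18714938e-01  1.18474781e+02]
(np.float64(318.99495232328286), np.float64(252.09433896998715))
[[[318.6      240.6       45.96    ]
  [352.2      252.6       72.72    ]
  [289.80002  256.2       72.72    ]
  [309.       322.2       71.4     ]
  [342.6      186.6       76.68001 ]
  [291.       190.20001   78.      ]
  [ 63.000004 330.6       76.68001 ]
  [318.6      270.6       75.36    ]
  [252.6      205.8       76.68001 ]
  [178.20001  151.8       44.88    ]
  [384.6      196.20001   72.72    ]
  [357.       156.6       43.68    ]
  [329.40002  299.40002   75.36    ]
  [267.       138.6       68.76    ]
  [252.6      174.6       64.8     ]
  [438.6      393.00003   75.36    ]
  [307.80002  165.        63.36    ]
  [221.40001  251.40001   66.12    ]
  [441.00003  363.        62.16    ]
  [211.8      382.2       79.32    ]
  [388.2      243.00002   45.      ]
  [287.40002  292.2       47.64    ]
  [363.       288.6       44.88    ]
  [444.6       95.4       72.72    ]
  [144.6      165.        72.72    ]
  [125.4      221.40001   54.      ]
  [216.6      348.6       48.48    ]
  [ 93.       327.        55.440002]
  [210.6       78.600006  73.92    ]
  [451.80002  132.6       47.28    ]
  [407.40002  364.2       62.04    ]
  [153.       135.        42.24    ]
  [250.20001  239.40001   34.32    ]
  [343.80002   72.600006  34.2     ]
  [523.80005  420.6       41.64    ]]]
```

View pics/w6.png

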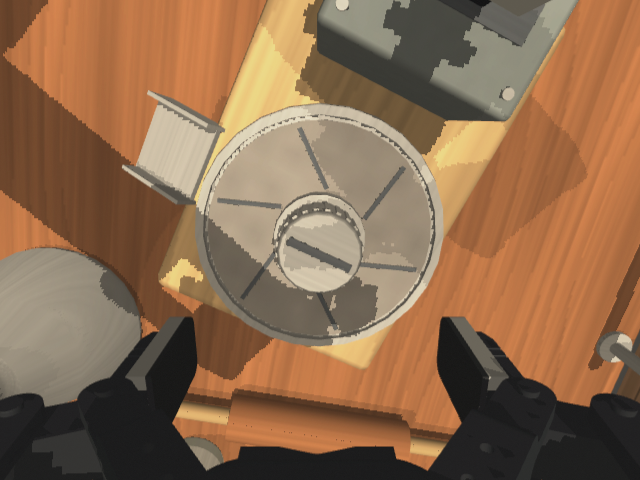

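Cap top at (320,252), as predicted (319,252). Descending to grip it.

```bash
python3 -m crank '[[[0,0.02,1,0,0,0,84],[0,0,1,0,0,0,84],[0,0,1,0,0,0,84],[0,0,0.9,0,0,0,84],[0,0,0.5,0,0,0,84],[0,0,0.3,0,0,0,84],[0,0,0,0,0,0,84],[0,0,0,0,0,0,84]]]' 60
python3 -m crank '[[[0,0,0,0,0,0,40],[0,0,0,0,0,0,40],[0,0,0,0,0,0,40],[0,0,0,0,0,0,40],[0,0,0,0,0,0,40],[0,0,0,0,0,0,40],[0,0,0,0,0,0,40],[0,0,0,0,0,0,40]]]'
```

```text
time_s: 12.5
eef_pos: [566.6, -252.1, 182.0]
ee_rot: [0.001, 0.639, 0.769, 0.0]
force: [0.3, 1.2, 0.3]
grip_width: 0.988
grip_force: 0.0
time_s: 13.3
eef_pos: [566.6, -252.1, 182.2]
ee_rot: [0.001, 0.639, 0.769, 0.0]
force: [-0.1, 0.9, 6.0]
grip_width: 0.59
grip_force: 62.9
```

```bash
python3 -m crank '[[[0,0,0,0,0,-0.4,40],[0,0,0,0,0,-0.4,40],[0,0,0,0,0,-0.4,40],[0,0,0,0,0,-0.4,40],[0,0,0,0,0,0,40],[0,0,0,0,0,0,40],[0,0,0,0,0,0,40],[0,0,0,0,0,0,40]]]'
python3 - <<'E'
from h import *
s=sense();M=R.from_quat(np.roll(s["ee_rot"],-1)).as_matrix();print(s["wrist_torque"],np.degrees(np.arctan2(M[1,1],M[0,1])))
E
```

```text
time_s: 14.1
eef_pos: [567.0, -253.6, 182.2]
ee_rot: [0.003, 0.55, 0.835, -0.001]
force: [2.4, -5.5, 2.6]
grip_width: 0.591
grip_force: 63.0
[-1.10779662 -0.43529683 -1.05173057] 23.211004646264108
```

```bash
cat >cl.py <<'E'
from h import *
s=sense();M=R.from_quat(np.roll(s["ee_rot"],-1)).as_matrix();p=s["eef_pos"]
i=capture("wrist");C=p+M[:,2]*-10   # cap top centre ~10 above TCP
hsv=cv2.cvtColor(i,cv2.COLOR_BGR2HSV)
m=np.zeros(i.shape[:2],np.uint8)
ring=[proj("wrist",C+20*(M[:,0]*np.cos(t)+M[:,1]*np.sin(t)),s) for t in np.linspace(0,6.28,40)]
cv2.fillPoly(m,[np.int32(ring)],1)
v=hsv[...,2];th=np.median(v[m>0])*.6
d=((v<th)&(m>0)).astype(np.uint8)
n,l,st,_=cv2.connectedComponentsWithStats(d)
k=1+np.argmax(st[1:,4]);ys,xs=np.where(l==k)
P=np.array([onz("wrist",(x,y),C[2],s)[:2] for x,y in zip(xs,ys)])
w,V=np.linalg.eigh(np.cov(P.T))
print("med",th/.6,"line mm (len,wid)",(np.sqrt(w*12)).round(1),"centre off",(P.mean(0)-C[:2]).round(1),"line deg",np.degrees(np.arctan2(V[1,1],V[0,1])).round(1))
print("tool yaw",np.degrees(np.arctan2(M[1,1],M[0,1])).round(1),"torque",s["wrist_torque"].round(2),"pos",p.round(1),"j6",s["joints"][5].round(2))
E
python3 cl.py
```

```text
med 98.0 line mm (len,wid) [ 5.1 38.3] centre off [-1.3  1.2] line deg 173.1
tool yaw 23.2 torque [-1.11 -0.44 -1.05] pos [ 567.  -253.6  182.2] j6 -1.01
```

The cap's line turned only 8° for a 12.6° tool turn with −1.05 Nm, so it stopped that way. Trying clockwise.

```bash
python3 -m crank '[[[0,0,0,0,0,0.5,40],[0,0,0,0,0,0.7,40],[0,0,0,0,0,0.7,40],[0,0,0,0,0,0.7,40],[0,0,0,0,0,0.7,40],[0,0,0,0,0,0.7,40],[0,0,0,0,0,0,40],[0,0,0,0,0,0,40]]]'
python3 cl.py
```

```text
time_s: 14.95
eef_pos: [566.9, -252.8, 182.3]
ee_rot: [0.002, 0.758, 0.653, 0.0]
force: [2.0, -3.0, 5.7]
grip_width: 0.587
grip_force: 63.5
med 92.0 line mm (len,wid) [ 5.  37.7] centre off [-0.3  0.9] line deg 142.1
tool yaw -8.5 torque [-0.63 -0.35 -0.05] pos [ 566.9 -252.8  182.3] j6 -0.46
```

```bash
python3 -m crank '[[[0,0,0,0,0,0.9,40],[0,0,0,0,0,0.9,40],[0,0,0,0,0,0.9,40],[0,0,0,0,0,0.9,40],[0,0,0,0,0,0.9,40],[0,0,0,0,0,0.9,40],[0,0,0,0,0,0.9,40],[0,0,0,0,0,0.9,40]]]'
python3 -m crank '[[[0,0,0,0,0,0.9,40],[0,0,0,0,0,0.9,40],[0,0,0,0,0,0.9,40],[0,0,0,0,0,0.9,40],[0,0,0,0,0,0.9,40],[0,0,0,0,0,0.9,40],[0,0,0,0,0,0,40],[0,0,0,0,0,0,40]]]'
python3 cl.py
```

```text
time_s: 15.8
eef_pos: [567.0, -252.9, 182.3]
ee_rot: [0.002, 0.979, 0.205, 0.001]
force: [3.5, -4.1, 6.6]
grip_width: 0.59
grip_force: 63.5
time_s: 16.6
eef_pos: [567.0, -252.9, 182.4]
ee_rot: [0.001, 0.986, -0.168, 0.002]
force: [2.3, -4.3, 6.4]
grip_width: 0.592
grip_force: 63.5
med 98.0 line mm (len,wid) [ 5.2 30.5] centre off [3.7 3.2] line deg -137.9
tool yaw -109.3 torque [-0.67 -0.36 -0.14] pos [ 567.  -252.9  182.4] j6 1.3
```

```bash
python3 -m crank '[[[0,0,0,0,0,0.8,40],[0,0,0,0,0,0.8,40],[0,0,0,0,0,0,40],[0,0,-0.05,0,0,0,40],[0,0,-0.05,0,0,0,40],[0,0,-0.05,0,0,0,40],[0,0,-0.05,0,0,0,40],[0,0,0,0,0,0,40]]]'
```

```text
time_s: 17.45
eef_pos: [566.5, -253.8, 183.3]
ee_rot: [0.001, 0.961, -0.276, 0.0]
force: [10.8, -13.6, -19.4]
grip_width: 0.588
grip_force: 66.8
```

```bash
python3 cl.py; python3 -m crank '[[[0,0,0,0,0,0,40],[0,0,0,0,0,0,40],[0,0,0,0,0,0,40],[0,0,0,0,0,0,40],[0,0,0,0,0,0,40],[0,0,0,0,0,0,40],[0,0,0,0,0,0,40],[0,0,0,0,0,0,40]]]'
```

```text
med 101.0 line mm (len,wid) [ 5.  33.5] centre off [2.6 1.6] line deg -149.6
tool yaw -122.1 torque [-2.38 -1.75  0.63] pos [ 566.5 -253.8  183.3] j6 1.52
time_s: 18.3
eef_pos: [566.5, -253.8, 183.3]
ee_rot: [0.001, 0.961, -0.276, 0.0]
force: [10.9, -13.2, -19.0]
grip_width: 0.591
grip_force: 66.8
```

Still held down at about 134°. I'll relax the pull and turn further.

```bash
python3 -m crank '[[[0,0,0.1,0,0,0,40],[0,0,0.1,0,0,0,40],[0,0,0,0,0,0.6,40],[0,0,0,0,0,0.6,40],[0,0,0,0,0,0.6,40],[0,0,0,0,0,0.6,40],[0,0,0,0,0,0,40],[0,0,0,0,0,0,40]]]'; python3 cl.py
```

```text
time_s: 19.1
eef_pos: [565.6, -252.6, 182.1]
ee_rot: [0.001, 0.902, -0.432, -0.0]
force: [-5.0, -2.3, 8.9]
grip_width: 0.585
grip_force: 71.2
med 107.00000000000001 line mm (len,wid) [ 5.1 39.3] centre off [ 0.9 -1.7] line deg -153.2
tool yaw -141.2 torque [-0.42  0.94  0.96] pos [ 565.6 -252.6  182.1] j6 1.86
```

It hit the end stop at about 138°. I'll regrip to relieve the strain, then lift.

```bash
python3 -m crank '[[[0,0,0,0,0,-0.3,40],[0,0,0,0,0,0,62],[0,0,0,0,0,0,62],[0,0,0,0,0,0,62],[0,0,0,0,0,0,40],[0,0,0,0,0,0,40],[0,0,0,0,0,0,40],[0,0,0,0,0,0,40]]]'; python3 cl.py
python3 -m crank '[[[0,0,0,0,0,0,40],[0,0,-0.05,0,0,0,40],[0,0,-0.05,0,0,0,40],[0,0,-0.05,0,0,0,40],[0,0,-0.05,0,0,0,40],[0,0,-0.05,0,0,0,40],[0,0,0,0,0,0,40],[0,0,0,0,0,0,40]]]';python3 cl.py
```

```text
time_s: 19.95
eef_pos: [565.9, -252.4, 181.4]
ee_rot: [0.001, 0.91, -0.415, -0.0]
force: [-4.7, -2.3, 5.9]
grip_width: 0.588
grip_force: 63.3
med 107.00000000000001 line mm (len,wid) [ 5.2 39.2] centre off [ 1.  -1.6] line deg -146.0
tool yaw -139.0 torque [-0.52  0.98  0.07] pos [ 565.9 -252.4  181.4] j6 1.82
time_s: 20.8
eef_pos: [565.8, -252.2, 186.3]
ee_rot: [0.0, 0.91, -0.415, -0.001]
force: [-3.3, -4.2, -3.3]
grip_width: 0.587
grip_force: 63.5
med 107.00000000000001 line mm (len,wid) [ 5.2 39.1] centre off [ 1.1 -1.6] line deg -146.0
tool yaw -139.1 torque [-0.77  0.52  0.1 ] pos [ 565.8 -252.2  186.3] j6 1.82
```

Rising freely with only its own weight on the wrist, so I lift fully.

```bash
python3 -m crank '[[[0,0,-0.2,0,0,0,40],[0,0,-0.4,0,0,0,40],[0,0,-0.5,0,0,0,40],[0,0,-0.6,0,0,0,40],[0,0,-0.6,0,0,0,40],[0,0,-0.5,0,0,0,40],[0,0,-0.3,0,0,0,40],[0,0,-0.2,0,0,0,40]]]'
python3 -m crank '[[[0,0,0,0,0,0,40],[0,0,0,0,0,0,40],[0,0,0,0,0,0,40],[0,0,0,0,0,0,40],[0,0,0,0,0,0,40],[0,0,0,0,0,0,40],[0,0,0,0,0,0,40],[0,0,0,0,0,0,40]]]';python3 cl.py
python3 - <<'E'
from h import *
j=capture("scene");cv2.imwrite("pics/f.png",cv2.resize(j[170:300,190:350],(640,520),interpolation=2))
E
```

```text
time_s: 21.65
eef_pos: [566.4, -251.8, 270.6]
ee_rot: [-0.0, 0.91, -0.415, 0.0]
force: [-0.3, 0.5, -2.7]
grip_width: 0.59
grip_force: 63.7
time_s: 22.45
eef_pos: [566.3, -251.9, 269.8]
ee_rot: [-0.0, 0.91, -0.415, 0.0]
force: [0.5, -0.2, -2.1]
grip_width: 0.588
grip_force: 63.7
med 113.0 line mm (len,wid) [ 5.2 39.2] centre off [ 1.1 -1.6] line deg -145.9
tool yaw -139.0 torque [0.   0.03 0.05] pos [ 566.3 -251.9  269.8] j6 1.82
```

```bash
python3 -c "
from rig import *
print(finish_job())"
```

```text
the job is handed in; nothing more can be done
None
```

I handed the job in at about 22 s, and no verdict was returned. The clip sat upright on the lever when I let it go, but I did not recheck it at the end. The cap had a left-handed thread, came free clockwise, and is held about 90 mm above its seat. I viewed 12 pictures, two over the limit of 10.

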